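# Pump up the single-cup tile lifter

## Task

Two vacuum tile lifters stand on their tiles. On the one with the single big suction cup, press the sprung pump lever right down exactly three times, letting it come all the way up after each press, so that the gauge pointer finishes on the third mark after its starting mark. Do not press the lever of the lifter with two cups.

Things in the scene. Friction and masses are not known exactly. Their poses are not given: they have to be found in the camera images.
- lifter_pad (a point): Top centre of the steel thumb pad (38 mm along the lever, 44 across, 7 thick) of the pump lever on the lifter with ONE big cup (132 mm), fixed on a 200 mm tile. Lever up: pad centre 106 mm above the table, point z vertical, +x level from pad to pump housing (97 mm tall), +y left of that; the frame turns with the lever. Pad slopes 10 deg up at its outer end; free space below it.
- lifter_lever (a joint): Pump lever of the one-cup lifter: 0 = up, where its spring returns it in about 0.3 s; 0.36 rad = right down on its stop, pad centre 36 mm lower (almost straight down). Pivot: level axis along point y, 98 mm in +x from the pad centre, 85 mm above the table. Pressed slowly the pad takes 5 N (top) to 8 N (bottom). 88 mm beyond the pivot is a carrying handle, top 123 mm above the table.
- lifter_pointer (a joint): Dark gauge pointer on the white scale on the one-cup lifter's housing, in m: 0 at the start, on the first of six marks. A ratchet moves it one mark (0.010) towards point +y during each full stroke; it stays there as the lever rises and never goes back. The third mark after the start (0.030) is the longer line. A stroke under 0.30 rad does not count.
- twin_lever (a joint): The same kind of lever on the other lifter, which stands on TWO smaller cups (82 mm each) side by side on its own tile: 0 = up, grows as pressed. Leave alone.

How it is judged:
By the outcome, as a careful person would: the job done as asked, in the order asked, and still so for the second after the job is handed in, with the robot touching nothing.
It also fails if it takes over 40 s, if anything falls off the work surface, if the arm or the gripper's body presses on something with over 40 N, if the wrist force passes 120 N, or if a joint passes its speed limit or range.

## Robot

A 7-joint arm with a two-finger parallel gripper is mounted at the origin on the work surface. World frame = base frame: x ahead of the robot, y to its left, z up, the work surface at z = 0. Lengths are in m, angles in rad, forces in N, time in s.
With the tool pointing down it reaches from about 0.4 to 0.85 m from the base axis. Payload 10.4 kg.
Tool frame: the origin (TCP) lies at the very end of the fingers, on their centre line; the grasp point (between the pads) lies 19 mm behind it; z points along the fingers, y is the direction in which the jaws open and shut (so a half turn about z gives the same grasp; the last joint's range is limited). The gripper opens to 85 mm and grips with 20 to 120 N. Pads are 22 mm wide; open, the fingers measure 114 mm over their backs; the gripper's body (76 mm by 85 mm) begins 54 mm behind the grasp point. The pads swing forward as they close: fully open they stand 13 mm farther back than shut.
Start: joints at [1.183, 0.332, -0.065, 1.46, 0.022, 1.35, -0.088], TCP at [0.223, -0.584, 0.231] pointing down, gripper open.
Joint ranges: [-2.6, 2.6], [-0.5, 2.12], [-1.47, 1.34], [0.16, 2.42], [-1.27, 4.41], [0.06, 2.06], [-2.6, 2.6]. Speed limits (rad/s): [2.22, 2.22, 2.79, 2.79, 3.14, 3.14, 3.14].

## Interface

Orientations are given as a unit quaternion [x, y, z, w].
In Python, from workcell import get_obs, camera, camera_info, hand_in gives the robot as it stands.
- The arm moves only by the tool move_arm, never from a script. Its argument "moves" is a list of rows, each a list of 3 entries, a list of its own where there are three numbers: the shift along the tool's x, y, z in units of 25 mm (1.0 is 25 mm), then the turn, a rotation vector about the tool's x, y, z in degrees, then the opening, from 0 (shut) to 1 (fully open). A call has 1 to 5 rows; each row shifts and turns the commanded pose from where the row before left it, along the tool's axes as they then stand; what a row does not reach is not made up. A row lasts 1/8 s, in which the tool goes at most 62.5 mm and 10.7 degrees, less where a joint would pass 70% of its speed; a pose out of reach is approached as far as the arm can. A call is refused whole if a number of a shift passes 1 or a number of a turn 10.7, either way. A call with a gripper value outside its range is refused whole. The fingers move at their own pace and stop on an object; "squeeze" is the grip in N (left out, the last holds). Time passes only in rows, so rows that do not move let the fingers close. It gives the time, the measured TCP pose, the force and the opening at its end, in the units of the state.
- get_obs(): the state, without advancing time (a new reading comes with each control period).
- camera(name): name is "side" or "top" or "wrist"; returns the picture (420x560x3 uint8, red, green, blue); there is no depth.
- camera_info(name): a dict with "fx", "fy", "cx", "cy" (pixels), "D" ([k1, k2, p1, p2, k3] as OpenCV has them; the pictures are not rectified), "origin" and "rotation" of the camera in the world. Camera axes: x right, y down, z forward; pixel columns grow to the right and rows downward; lengths in m; the calibration is good to about 2 mm. A picture is of the moment at which its call begins: read the wrist's pose just before it. camera_info takes no time and is no camera call; for the wrist camera it gives the pose at the moment of the call.
- hand_in(): hands the job in, once; it reports no verdict.
The state is a dict: "clock": time; "joint_pos": joint angles; "joint_velocities": joint speeds; "tau": joint torques, N m; "position": TCP position; "ee_rot": TCP orientation; "ft_force": force on the tool from outside, world axes, zero at the start; "torque": the same for the moment, N m; "grip_width": opening from 0.0 (shut) to 1.0 (fully open).
Only numpy, scipy, OpenCV 4.12 (cv2) and the standard library are available. Lean on these libraries where they do the work, as an engineer would, in place of code of your own. Each camera call takes 0.05 s, during which the arm holds its last target. There are 200 camera calls.

## Working session

There is one attempt and no reset: what is moved stays moved. The work goes in short steps, Python scripts to look and compute and a tool call to move; the robot and the scene stay as the last step left them, time stands still between calls to the robot, and variables do not carry over. Pictures are saved under pics/ and viewed, about 8 in all and at most 12, crops included, and the job is handed in when it is done.

Besides the shell and the picture viewer there is one more tool, called after "Call:" as name(argument=value, ...) on one line, values as JSON. move_arm: Moves the arm, as the interface text tells. Its arguments: {"type":"object","properties":{"moves":{"type":"array","items":{"type":"array"}},"squeeze":{"type":"number"}},"required":["moves"]}

```bash
mkdir -p pics; python3 - <<'E'
from workcell import *
import cv2
o=get_obs();print(o)
for n in("top","side"):
    i=camera_info(n);print(n,i)
    cv2.imwrite(f"pics/{n}0.png",camera(n)[:,:,::-1])
E
```

```text
{'clock': 0.0, 'joint_pos': array([ 1.1833767 ,  0.33287932, -0.0647029 ,  1.46093708,  0.02158317,
        1.34988483, -0.08850851]), 'joint_velocities': array([-0.0003032 ,  0.00275131, -0.00022599,  0.00048235,  0.00182891,
        0.00208576, -0.00025661]), 'tau': array([-1.41565652e-03, -6.25454664e+01,  4.81012592e-02, -3.91609168e+01,
        1.60428614e-02,  9.89155989e-03, -1.51151539e-05]), 'position': array([ 0.22285838, -0.58352138,  0.2305133 ]), 'ee_rot': array([ 9.83408127e-01,  1.81405504e-01, -1.51506341e-04, -6.90510488e-04]), 'ft_force': array([ 0.2717272 ,  0.52407427, -0.37981809]), 'torque': array([ 0.0187207 , -0.04130398,  0.01381162]), 'grip_width': 1.0010829875798806}
top {'fx': 415.19349064494116, 'fy': 415.19349064494116, 'cx': 279.3650918851134, 'cy': 213.6780968327353, 'D': array([-0.00552334,  0.        ,  0.        ,  0.        ,  0.        ]), 'origin': array([ 0.46227741, -0.0168705 ,  0.89518502]), 'rotation': array([-0.69589091,  0.71539079, -0.04542626,  0.04345463])}
side {'fx': 499.86204629544585, 'fy': 499.86204629544585, 'cx': 281.3446920709443, 'cy': 218.31769990462163, 'D': array([-0.1264774,  0.       ,  0.       ,  0.       ,  0.       ]), 'origin': array([0.24240096, 0.55465747, 0.73051845]), 'rotation': array([-0.23708682,  0.88093759, -0.39772869,  0.09772766])}
```

View pics/top0.png

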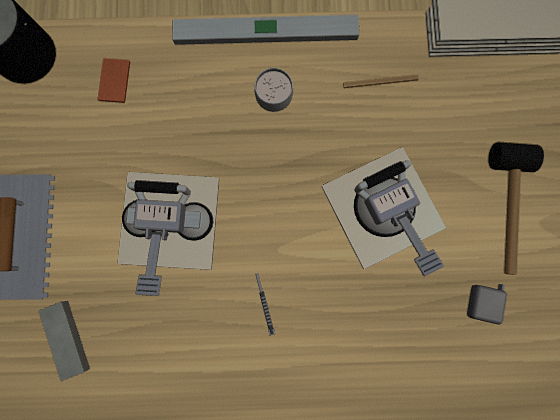

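View pics/side0.png

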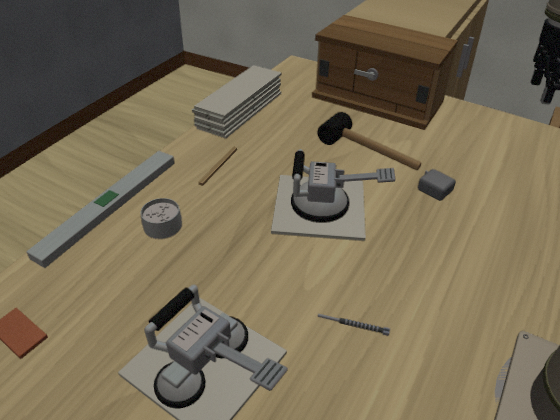

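The one-cup lifter is the right one in the top view: pad at about (429,262), handle at (386,175). In the side view its pad is at about (386,176) and its handle at (299,163).

```bash
cat > h.py <<'E'
import numpy as np, cv2
from workcell import *
from scipy.spatial.transform import Rotation as R
def ray(i,px):
    K=np.array([[i['fx'],0,i['cx']],[0,i['fy'],i['cy']],[0,0,1]])
    u=cv2.undistortPoints(np.array([[px]],float),K,i['D'])[0,0]
    d=R.from_quat(i['rotation']).apply([*u,1]); return i['origin'],d/np.linalg.norm(d)
def atz(i,px,z):
    o,d=ray(i,px); return o+d*(z-o[2])/d[2]
def tri(*ps):
    A=0;b=0
    for i,px in ps:
        o,d=ray(i,px);P=np.eye(3)-np.outer(d,d);A=A+P;b=b+P@o
    x=np.linalg.solve(A,b)
    return x,[np.linalg.norm((np.eye(3)-np.outer(d,d))@(x-o)) for o,d in (ray(*p) for p in ps)]
E
python3 - <<'E'
from h import *
t,s=camera_info("top"),camera_info("side")
print("pad",tri((t,(429,262)),(s,(386,176))))
print("handle",tri((t,(386,175)),(s,(299,163))))
p=atz(t,(429,262),.106);h=atz(t,(386,175),.115);print(p,h,np.degrees(np.arctan2(*(h-p)[1::-1])),np.linalg.norm((h-p)[:2]))
p=atz(t,(429,262),.106);h=atz(t,(404,221),.09);print(p,h,np.degrees(np.arctan2(*(h-p)[1::-1])))
print([atz(t,q,.006) for q in((322,184),(403,149),(445,229),(366,268))])
o=get_obs();print(R.from_quat(o['ee_rot']).as_matrix())
for n in("top","side"):
    im=cv2.imread(f"pics/{n}0.png");x,y=(390,210) if n=="top" else (340,180)
    cv2.imwrite(f"pics/{n}0c.png",cv2.resize(im[y-70:y+70,x-70:x+70],None,fx=4,fy=4,interpolation=2))
a=cv2.imread("pics/top0c.png");b=cv2.imread("pics/side0c.png")
cv2.imwrite("pics/crop.png",cv2.resize(np.hstack([a,b]),(800,400)))
E
```

```text
pad (array([ 0.46228442, -0.30464264,  0.09482885]), [np.float64(9.541614129252763e-05), np.float64(9.541614129250817e-05)])
handle (array([ 0.6317445 , -0.22694854,  0.11306355]), [np.float64(0.0014171752920702435), np.float64(0.0014171752920701282)])
[ 0.46219611 -0.30066075  0.106     ] [ 0.62999858 -0.22693723  0.115     ] 23.718143761389502 0.18328346043584315
[ 0.46219611 -0.30066075  0.106     ] [ 0.54294382 -0.26333056  0.09      ] 24.811406462151762
[array([ 0.63725971, -0.11558057,  0.006     ]), array([ 0.71079859, -0.29730707,  0.006     ]), array([ 0.53163105, -0.37621837,  0.006     ]), array([ 0.45330122, -0.20169924,  0.006     ])]
[[ 9.34195685e-01  3.56760655e-01 -5.06097417e-04]
 [ 3.56761012e-01 -9.34194892e-01  1.21844584e-03]
 [-3.81000854e-05 -1.31882267e-03 -9.99999130e-01]]
```

View pics/crop.png

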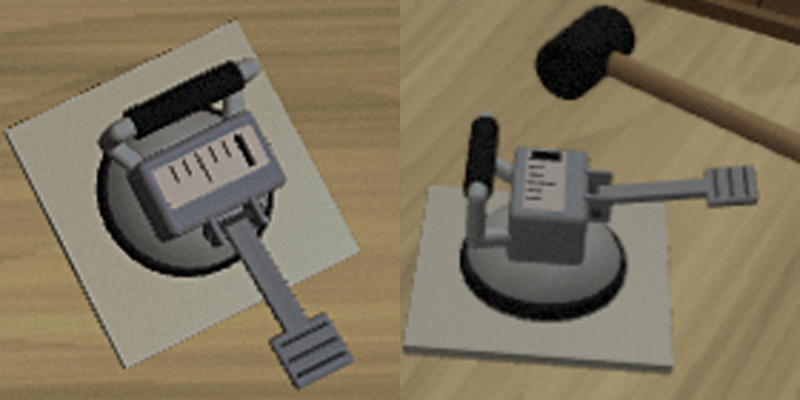

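The crop confirms the pad centre. Triangulation puts it at z=0.095 against 0.106 in the text, so I'll check with the wrist camera on the way. The heading is about 23.7°.

Call:
move_arm(moves=[[[1, -0.55, 0], [0, 0, -2.8], 0], [[1, -0.55, 0], [0, 0, 0], 0], [[1, -0.55, 0], [0, 0, 0], 0], [[1, -0.55, 0], [0, 0, 0], 0], [[1, -0.55, 0], [0, 0, 0], 0]], squeeze=40)

```text
clock: 0.72
position: [0.3122, -0.4696, 0.2312]
ee_rot: [0.978, 0.206, 0.0, -0.0]
ft_force: [0.7, -0.5, 0.3]
grip_width: -0.001
```

Call:
move_arm(moves=[[[1, -0.55, 0], [0, 0, 0], 0], [[1, -0.55, 0], [0, 0, 0], 0], [[0, 0, 0], [0, 0, 0], 0]])

```text
clock: 1.1
position: [0.3479, -0.4233, 0.2314]
ee_rot: [0.978, 0.208, 0.0, -0.0]
ft_force: [0.3, -0.0, 0.3]
grip_width: -0.001
```

```bash
python3 - <<'E'
from h import *
import pickle
i=camera_info("wrist");im=camera("wrist");print(i,get_obs()['position'],get_obs()['clock'])
pickle.dump(i,open("w1.pkl","wb"));cv2.imwrite("pics/w1.png",im[:,:,::-1])
E
```

```text
{'fx': 353.918184402504, 'fy': 353.918184402504, 'cx': 277.1456821199029, 'cy': 198.51293254610587, 'D': array([-0.03426677,  0.        ,  0.        ,  0.        ,  0.        ]), 'origin': array([ 0.4203557 , -0.39162427,  0.37395228]), 'rotation': array([ 0.82866353, -0.5374618 , -0.08581827,  0.13071646])} [ 0.3466134  -0.42483016  0.23132278] 1.15
```

View pics/w1.png

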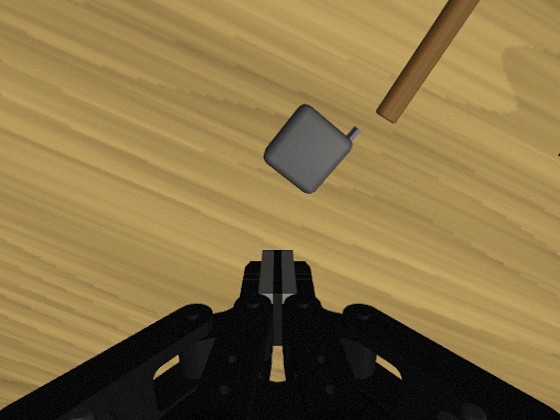

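The pad isn't in view yet; only the small grey box and the hammer handle are. I'll move on to about 70 mm short of the pad.

Call:
move_arm(moves=[[[0.8, -0.65, 0], [0, 0, 0], 0], [[0.8, -0.65, 0], [0, 0, 0], 0], [[0.8, -0.65, 0], [0, 0, 0], 0], [[0.8, -0.65, 0], [0, 0, 0], 0], [[0, 0, 0], [0, 0, 0], 0]])

```text
clock: 1.78
position: [0.3934, -0.3333, 0.2314]
ee_rot: [0.978, 0.207, 0.0, -0.0]
ft_force: [-0.3, 0.5, 0.2]
grip_width: -0.003
```

```bash
python3 - <<'E'
from h import *
import pickle
i=camera_info("wrist");im=camera("wrist");print(i,get_obs()['position'],get_obs()['clock'])
pickle.dump(i,open("w2.pkl","wb"));cv2.imwrite("pics/w2.png",im[:,:,::-1])
E
```

```text
{'fx': 353.918184402504, 'fy': 353.918184402504, 'cx': 277.1456821199029, 'cy': 198.51293254610587, 'D': array([-0.03426677,  0.        ,  0.        ,  0.        ,  0.        ]), 'origin': array([ 0.46596726, -0.3017713 ,  0.37390907]), 'rotation': array([ 0.82776595, -0.53875349, -0.08604764,  0.13093517])} [ 0.39261121 -0.33463834  0.23131139] 1.825
```

View pics/w2.png

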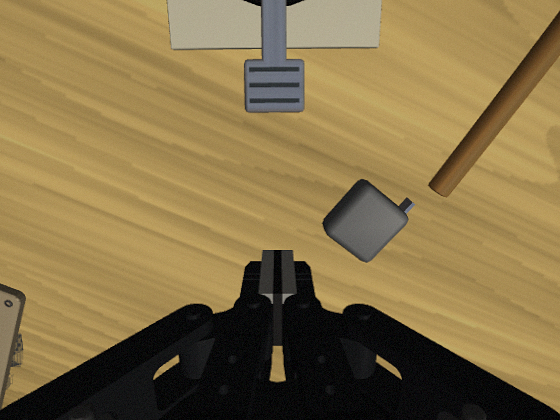

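The pad is at (275,86) in the wrist view, with edges at x 245–305 and y 59–112. The lever is parallel to tool x.

```bash
python3 - <<'E'
from h import *
import pickle
w=pickle.load(open("w2.pkl","rb"));t,s=camera_info("top"),camera_info("side")
a,b,c=(w,(275,85.5)),(t,(429.5,262.5)),(s,(386,175.5))
for q in((a,b),(a,c),(b,c),(a,b,c)):print(tri(*q))
print(atz(w,(275,85.5),.106)); print(atz(w,(245,85),.106)-atz(w,(305,85),.106))
p=atz(w,(275,85.5),.106)
o=get_obs();print((R.from_quat(o['ee_rot']).inv().apply(p-o['position']))/.025)
E
```

```text
(array([ 0.4626661 , -0.30054344,  0.10868795]), [np.float64(0.0014306105372551138), np.float64(0.0014306105372551218)])
(array([ 0.46284972, -0.30078024,  0.09866988]), [np.float64(0.0012154221614495435), np.float64(0.0012154221614494845)])
(array([ 0.46189331, -0.3048112 ,  0.09618734]), [np.float64(0.0007194720832853492), np.float64(0.000719472083285247)])
(array([ 0.46235452, -0.30198113,  0.09894543]), [np.float64(0.0022512268740513767), np.float64(0.0022783099280986), np.float64(0.0009302997064566898)])
[ 0.46407761 -0.3005084   0.106     ]
[-0.01755798  0.03968913  0.        ]
[ 3.1678007  -0.09950404  5.01153936]
```

Pad at about (0.463, -0.3005, 0.106): the wrist and top views agree on that height, and the width matches 44 mm. Moving over it and down to just above.

Call:
move_arm(moves=[[[0.8, -0.1, 0], [0, 0, 0], 0], [[0.8, 0, 0], [0, 0, 0], 0], [[0.8, 0, 0], [0, 0, 0], 0], [[0.75, 0, 0], [0, 0, 0], 0], [[0, 0, 0], [0, 0, 0], 0]])

```text
clock: 2.45
position: [0.4649, -0.2999, 0.2311]
ee_rot: [0.978, 0.206, 0.0, -0.0]
ft_force: [0.4, -0.9, 0.9]
grip_width: 0.002
```

Call:
move_arm(moves=[[[0, 0, 1], [0, 0, 0], 0], [[0, 0, 1], [0, 0, 0], 0], [[0, 0, 1], [0, 0, 0], 0], [[0, 0, 1], [0, 0, 0], 0], [[0, 0, 0], [0, 0, 0], 0]])

```text
clock: 3.08
position: [0.4622, -0.3007, 0.1297]
ee_rot: [0.979, 0.205, -0.001, -0.001]
ft_force: [-0.4, 0.4, 1.0]
grip_width: 0.0
```

```bash
python3 - <<'E'
from h import *
a=camera("side")[100:240,270:410];b=camera("wrist");print(get_obs()['position'],get_obs()['clock'])
a=cv2.resize(a,(400,400),interpolation=2);b=cv2.resize(b[60:270,140:350],(400,400))
cv2.imwrite("pics/a1.png",np.hstack([a,b])[:,:,::-1])
E
```

```text
[ 0.46378726 -0.30120975  0.13213562] 3.175
```

View pics/a1.png

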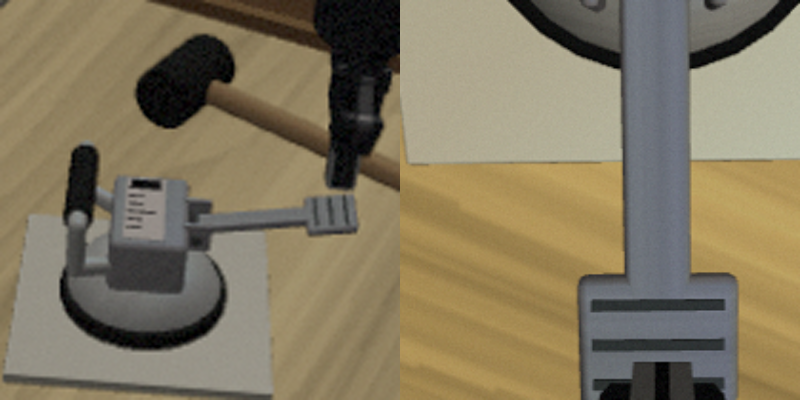

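The fingertips are about 25 mm over the pad centre. First press: descend slowly and watch the force.

Call:
move_arm(moves=[[[0, 0, 0.5], [0, 0, 0], 0], [[0, 0, 0.4], [0, 0, 0], 0], [[0, 0, 0.4], [0, 0, 0], 0], [[0, 0, 0.4], [0, 0, 0], 0]])

```text
clock: 3.68
position: [0.4632, -0.3014, 0.0887]
ee_rot: [0.979, 0.205, -0.001, 0.0]
ft_force: [-5.4, -1.7, 8.0]
grip_width: -0.003
```

Call:
move_arm(moves=[[[0, 0, 0.4], [0, 0, 0], 0], [[0, 0, 0.2], [0, 0, 0], 0], [[0, 0, 0], [0, 0, 0], 0]])

```text
clock: 4.05
position: [0.4638, -0.3012, 0.0739]
ee_rot: [0.979, 0.205, -0.0, 0.0]
ft_force: [-2.8, -0.2, 8.8]
grip_width: -0.004
```

Call:
move_arm(moves=[[[0, 0, 0.12], [0, 0, 0], 0], [[0, 0, 0], [0, 0, 0], 0]])

```text
clock: 4.3
position: [0.4641, -0.3012, 0.0717]
ee_rot: [0.979, 0.205, 0.0, 0.001]
ft_force: [-3.4, 1.2, 12.6]
grip_width: -0.002
```

Call:
move_arm(moves=[[[0, 0, 0.1], [0, 0, 0], 0], [[0, 0, 0], [0, 0, 0], 0]])

```text
clock: 4.55
position: [0.4643, -0.3014, 0.0712]
ee_rot: [0.979, 0.205, 0.0, 0.001]
ft_force: [-12.6, 6.8, 33.1]
grip_width: 0.0
```

It's on the stop: force jumped to 33 N at z≈0.071. Lifting clear fully and checking the pointer.

Call:
move_arm(moves=[[[0, 0, -0.6], [0, 0, 0], 0], [[0, 0, -0.6], [0, 0, 0], 0], [[0, 0, -0.6], [0, 0, 0], 0], [[0, 0, -0.72], [0, 0, 0], 0], [[0, 0, 0], [0, 0, 0], 0]])

```text
clock: 5.18
position: [0.4646, -0.3011, 0.1328]
ee_rot: [0.979, 0.205, 0.001, 0.001]
ft_force: [0.2, -0.1, -0.5]
grip_width: -0.003
```

Call:
move_arm(moves=[[[0, 0, 0], [0, 0, 0], 0], [[0, 0, 0], [0, 0, 0], 0]])

```text
clock: 5.42
position: [0.4635, -0.3005, 0.1306]
ee_rot: [0.979, 0.205, -0.0, -0.0]
ft_force: [0.6, -0.5, 0.6]
grip_width: -0.001
```

```bash
python3 - <<'E'
from h import *
a=camera("side")[100:240,270:410];b=camera("top")[140:280,320:460];o=get_obs();print(o['position'],o['ft_force'],o['clock'])
cv2.imwrite("pics/a2.png",cv2.resize(np.hstack([a,b]),(800,400),interpolation=2)[:,:,::-1])
E
```

```text
[ 0.463577   -0.3004974   0.13075308] [-0.26317455 -0.58103375 -0.3288034 ] 5.525
```

View pics/a2.png

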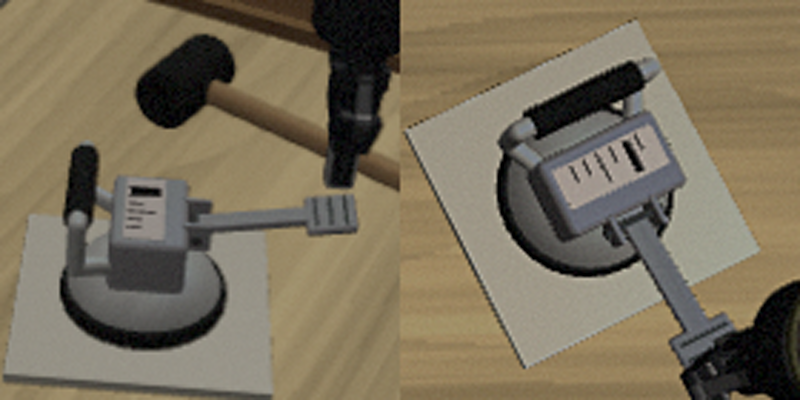

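The lever is back up and the pointer (crop about (632,155)) has moved exactly one mark. Presses two and three get the same stroke.

Call:
move_arm(moves=[[[0, 0, 0.6], [0, 0, 0], 0], [[0, 0, 0.5], [0, 0, 0], 0], [[0, 0, 0.5], [0, 0, 0], 0], [[0, 0, 0.5], [0, 0, 0], 0], [[0, 0, 0.3], [0, 0, 0], 0]])

```text
clock: 6.15
position: [0.4639, -0.301, 0.0709]
ee_rot: [0.979, 0.205, -0.0, 0.0]
ft_force: [-11.0, 2.1, 48.5]
grip_width: -0.001
```

Call:
move_arm(moves=[[[0, 0, 0.1], [0, 0, 0], 0], [[0, 0, 0], [0, 0, 0], 0], [[0, 0, 0], [0, 0, 0], 0]])

```text
clock: 6.52
position: [0.464, -0.3011, 0.0711]
ee_rot: [0.979, 0.205, -0.0, 0.001]
ft_force: [-13.4, 6.2, 35.2]
grip_width: -0.0
```

Call:
move_arm(moves=[[[0, 0, -0.6], [0, 0, 0], 0], [[0, 0, -0.6], [0, 0, 0], 0], [[0, 0, -0.6], [0, 0, 0], 0], [[0, 0, -0.7], [0, 0, 0], 0], [[0, 0, 0], [0, 0, 0], 0]])

```text
clock: 7.15
position: [0.4645, -0.3011, 0.1327]
ee_rot: [0.979, 0.205, 0.001, 0.001]
ft_force: [0.3, -0.3, -1.0]
grip_width: 0.001
```

Call:
move_arm(moves=[[[0, 0, 0], [0, 0, 0], 0], [[0, 0, 0], [0, 0, 0], 0], [[0, 0, 0], [0, 0, 0], 0]])

```text
clock: 7.52
position: [0.4636, -0.3005, 0.1308]
ee_rot: [0.979, 0.205, -0.0, -0.0]
ft_force: [-0.5, 0.4, 0.9]
grip_width: 0.0
```

```bash
python3 - <<'E'
from h import *
a=camera("side")[100:240,270:410];b=camera("top")[140:280,320:460];o=get_obs();print(o['position'],o['ft_force'],o['clock'])
cv2.imwrite("pics/a3.png",cv2.resize(np.hstack([a,b]),(800,400),interpolation=2)[:,:,::-1])
E
```

```text
[ 0.46377126 -0.3005959   0.13105746] [ 0.96645612 -0.33226255 -0.11705776] 7.625
```

View pics/a3.png

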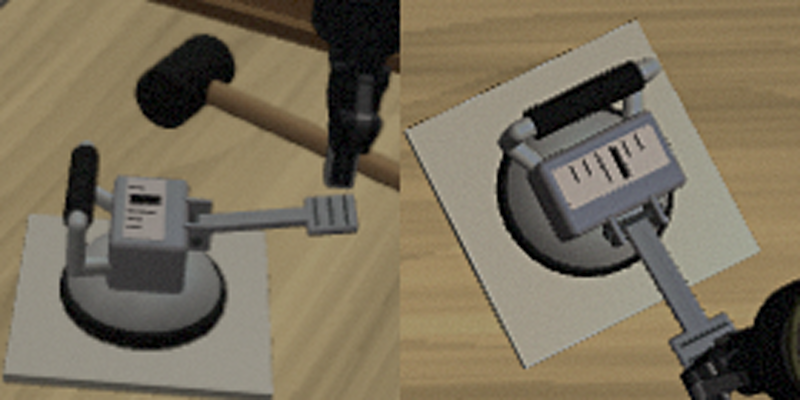

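The pointer is on the second mark after the start and the lever is up. Third press, a bit gentler.

Call:
move_arm(moves=[[[0, 0, 0.6], [0, 0, 0], 0], [[0, 0, 0.5], [0, 0, 0], 0], [[0, 0, 0.5], [0, 0, 0], 0], [[0, 0, 0.5], [0, 0, 0], 0], [[0, 0, 0.2], [0, 0, 0], 0]])

```text
clock: 8.25
position: [0.4636, -0.301, 0.0731]
ee_rot: [0.979, 0.205, -0.0, 0.0]
ft_force: [-2.3, 0.7, 9.6]
grip_width: 0.002
```

Call:
move_arm(moves=[[[0, 0, 0.1], [0, 0, 0], 0], [[0, 0, 0.1], [0, 0, 0], 0], [[0, 0, 0], [0, 0, 0], 0]])

```text
clock: 8.62
position: [0.464, -0.3012, 0.0712]
ee_rot: [0.979, 0.205, -0.0, 0.001]
ft_force: [-13.6, 6.0, 34.6]
grip_width: 0.0
```

Call:
move_arm(moves=[[[0, 0, -0.6], [0, 0, 0], 0], [[0, 0, -0.6], [0, 0, 0], 0], [[0, 0, -0.6], [0, 0, 0], 0], [[0, 0, -0.8], [0, 0, 0], 0], [[0, 0, -0.8], [0, 0, 0], 0]])

```text
clock: 9.25
position: [0.4637, -0.3004, 0.1543]
ee_rot: [0.979, 0.205, -0.0, -0.0]
ft_force: [1.0, 0.1, -0.5]
grip_width: -0.003
```

Call:
move_arm(moves=[[[0, 0, -0.8], [0, 0, 0], 0], [[0, 0, 0], [0, 0, 0], 0], [[0, 0, 0], [0, 0, 0], 0]])

```text
clock: 9.62
position: [0.4635, -0.3004, 0.1729]
ee_rot: [0.979, 0.205, -0.0, -0.0]
ft_force: [-0.4, 0.2, -0.4]
grip_width: 0.002
```

```bash
python3 - <<'E'
from h import *
a=camera("side")[100:240,270:410];b=camera("top")[140:280,320:460];o=get_obs();print(o['position'],o['ft_force'],o['clock'])
cv2.imwrite("pics/a4.png",cv2.resize(np.hstack([a,b]),(800,400),interpolation=2)[:,:,::-1])
E
```

```text
[ 0.46335686 -0.30037183  0.17274435] [ 0.02593228 -0.62469001 -0.86269053] 9.725
```

View pics/a4.png

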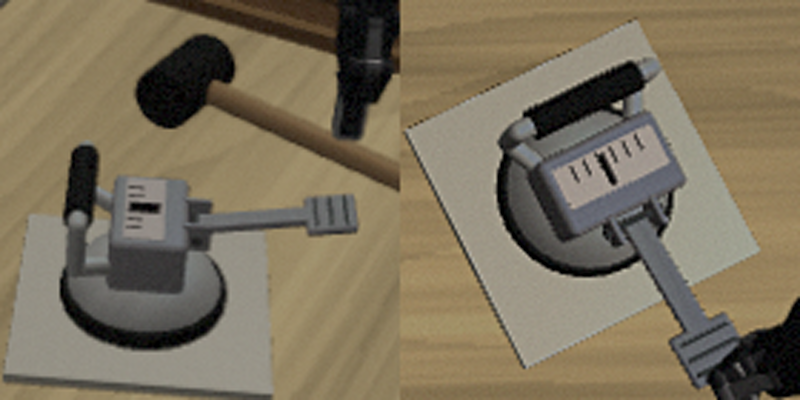

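The pointer covers the longer third mark, with two marks left on one side and three on the other. The lever is up and the tool is clear.

```bash
python3 -c "
from workcell import *
print(hand_in())"
```

```text
the job is handed in; nothing more can be done
None
```

I pressed the pump lever of the one-cup lifter right down to its stop three times with the closed fingers, letting it come all the way up after each press. The job was handed in at about 9.7 s, well inside the 40 s limit.

- **Pointer:** it moved exactly one mark after each of the first two presses. The last picture shows it on the longer third mark, with the lever up and the tool about 67 mm above the pad, touching nothing.
- **Force:** each press settled at 33–35 N on the stop. The second press briefly read 48.5 N at the wrist, through the fingertips only.
- **Other lifter:** I never went near the two-cup lifter.
- **One disagreement:** triangulating the pad height with the side camera gave 95–99 mm, against 106 mm in the text. The wrist and top cameras gave 109 mm, and the stop was reached at 71 mm against the 70 mm expected, so I used 106 mm.

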